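# Wind the board holder open and lay the board in it

### The arm

A 7-joint arm with a two-finger parallel gripper is mounted at the origin on the work surface. World frame = base frame: x ahead of the robot, y to its left, z up, the work surface at z = 0. Lengths are in mm, angles in rad, forces in N, time in s.
With the tool pointing down it reaches from about 425 to 950 mm from the base axis. Payload 4.7 kg.
Tool frame: the origin (TCP) lies on the centre line of the jaws, within the pads' length; the fingertips stand 8 mm ahead of it and the grasp point (between the pads) lies 11 mm behind it; z points along the fingers, y is the line along which they close (so a half turn about z gives the same grasp; the last joint's range is limited). The gripper opens to 85 mm and grips with 20 to 120 N. Pads are 22 mm wide; open, the fingers measure 114 mm over their backs; the gripper's body (76 mm by 85 mm) begins 54 mm behind the grasp point. The pads swing forward as they close: fully open they stand 13 mm farther back than shut.
Start: joints at [-1.245, 0.469, -0.049, 1.532, 0.024, 1.141, -0.082], TCP at [234.458, 632.991, 239.335] pointing down, gripper open.
Joint ranges: [-2.59, 2.59], [-0.33, 1.99], [-1.39, 1.29], [0.1, 2.45], [-1.04, 4.18], [0.21, 1.99], [-2.66, 2.66]. Speed limits (rad/s): [2.57, 2.57, 3.14, 3.14, 3.14, 3.14, 3.14].

### API

Orientations are given as a rotation vector (axis times angle).
In Python, from workcell import robot gives the robot as it stands.
- The arm moves only by the shell command python3 -m jog 'ROWS' [OPENING] [FORCE]. ROWS is JSON, a list that holds one entry, the list of rows, each a list of 6 numbers: the shift along the tool's x, y, z each as a share of 0.05 m, from -1 to 1, then the turn, a rotation vector about the tool's x, y, z each as a share of 6 degrees, from -1 to 1. A call has 1 to 8 rows; each row shifts and turns the commanded pose from where the row before left it, along the tool's axes as they then stand; what a row does not reach is not made up. A row lasts 1/10 s, in which the tool goes at most 50 mm and 8.59 degrees, less where a joint would pass 70% of its speed; a pose out of reach is approached as far as the arm can. A call with a number of a shift or a turn outside -1 to 1 is refused whole. A call with a gripper value outside its range is refused whole. OPENING is the closure in counts, from 0 (fully open) to 255 (shut), set as the call begins (- or left out, the last holds). The fingers move at their own pace and stop on an object; FORCE is the grip in N (left out, the last holds). Time passes only in rows, so rows that do not move let the fingers close. It gives the time, the measured TCP pose, the force, the opening and the grip force at its end, in the units of the state.
- robot.read_state(): the state, without advancing time (a new reading comes with each control period).
- robot.read_camera(name): name is "scene" or "top" or "wrist"; returns a dict with "pixels" (480x640x3 uint8, red, green, blue), "mtx" (3x3 intrinsics, pixels), "cam_to_world" (4x4, takes a point from camera to world coordinates). Camera axes: x right, y down, z forward; pixel columns grow to the right and rows downward; lengths in mm; the calibration is good to about 2 mm. The wrist camera is an equidistant fisheye: a pixel r from the principal point sees the ray r / f radians off the axis. A picture is of the moment at which its call begins. There is no depth.
- robot.sign_off(): hands the job in; it is judged then, once.
The state is a dict: "clock": time; "q": joint angles; "joint_velocities": joint speeds; "effort": joint torques, N m; "position": TCP position; "eef_rot": TCP orientation; "force": force on the tool from outside, world axes, zero at the start; "moment": the same for the moment, N m; "gripper_width": opening from 0.0 (shut) to 1.0 (fully open); "grasp_force": force on a finger pad.
Only numpy, scipy, OpenCV 4.12 (cv2) and the standard library are available. Lean on these libraries where they do the work, as an engineer would, in place of code of your own. Each camera call takes 0.05 s, during which the arm holds its last target. There are 200 camera calls.

### The job

Fit the loose crank fully down on the square drive end of the board holder and, holding it by its knob, wind the moving rail out (clockwise from above) until the two rails stand 84 mm apart, so that the circuit board fits between them with a little play. Leave the crank seated on the drive end, then lift the board by its heatsink and lay it flat on the two rail ledges, centred along the rails, without dropping it. Leave the reel, the tin and the screwdriver where they are.

Things in the scene. Friction and masses are not known exactly. Their poses are not given: they have to be found in the camera images.
- holder: Board holder fixed to the bench: grey base plate 12 mm thick, x -55..55, y -90..165 mm about this origin, which lies on the bench. Rails open along its y; z up. At y = 135 mm a dark gearbox 50 x 50 mm, top 60 mm above the bench, with a brass collar 40 mm wide, 3 mm high. Two aluminium rails lie along x, tops 43 mm above the bench.
- shaft_seat (a point): Centre of the collar's top, 63 mm above the bench (holder x 0, y 135 mm), on the axis of the upright square steel drive end, which rises 20 mm above it: 14 mm square for 14 mm, then tapering to 6 mm. Its flats start parallel to the holder's x and y. The fitted crank's underside rests on the collar: its origin comes to this point.
- shaft (a joint): Turn of the drive end, rad, 0 at the start, growing clockwise seen from above; friction about 0.08 N m, it stays where it is left. One full turn clockwise moves the moving rail 10 mm along +y of the holder, away from the fixed rail. 2.8 to 3.6 turns are needed.
- fixed_rail: Rail farther from the gearbox, fixed; its place along the holder's y varies. 80 mm long (x). Origin on the base plate (12 mm above the bench) below its inner wall face, mid length; axes as the holder's. A ledge 9 mm wide stands out from the wall to +y, top 30 mm above the bench. Above it the wall is upright for 7 mm, then flares outward at 45 degrees for 6 mm.
- fixed_edge (a point): Inner bottom corner of the fixed rail, mid length: on its wall face, at ledge height, 30 mm above the bench. Axes as the holder's.
- moving_edge (a point): The same point on the moving rail, the mirror image of the fixed one (ledge towards -y). The distance from fixed_edge to moving_edge along the holder's y is the gap between the rails: 48 to 56 mm at the start, 84 mm wanted.
- crank: Loose steel crank, 0.24 kg, standing on the bench on its hub and knob end. Origin at the centre of the hub's underside, z up, x along the arm to the knob. Hub 28 mm square, 22 mm high, with a 16 mm square socket 22 mm deep from below (fits the drive end in any quarter turn); counterweight behind it to x = -34 mm. Arm 16 mm wide, z = 14 to 22 mm; round foot, radius 9 mm, at x = 65 mm.
- knob_foot (a point): Centre of the underside of the crank's upright black knob, at x = 65, z = 24 mm of the crank. The knob is 22 mm in diameter and 38 mm tall (to z = 62 mm) and spins freely on its own upright axis, so a gripper may hold it at constant orientation while the crank goes round.
- board: Loose circuit board, 0.2 kg, 110 (x) x 80 (y) x 4 mm, flat on the bench. Origin at the centre of its underside, z up. In the middle a finned heatsink, 30 mm (x) by 44 mm (y), z = 4 to 34 mm, to grip across its 30 mm; the strip beside it along x is clear, parts up to 13 mm high stand beyond |y| = 17 mm. It goes in with x along the holder's x, either way round.
- solder_reel: Bystander: grey solder reel, 60 mm wide and 50 mm tall, standing on its end; origin at the centre of its underside.
- flux_tin: Bystander: low round aluminium tin, 64 mm wide, 30 mm tall; origin at the centre of its underside.
- screwdriver: Bystander: screwdriver 160 mm long lying on the bench, along its x; origin at mid length on the bench.
- crank_grip (a point): Centre of the solid square grip on top of the crank's hub, to lift the crank by: 24 x 24 mm, z = 22 to 48 mm of the crank, this point at z = 35 mm; sides parallel to the crank's x and y.
Mind the look-alikes: they are no part of the job. Of the things like the board, leave any that is yellow; of the rest the larger one is meant. Of the things shaped like the crank, the steel one is meant.

How it is judged:
By the outcome, as a careful person would: the job done as asked, in the order asked, and still so for the second after the job is handed in, with the robot touching nothing.
It also fails if it takes over 72 s, if anything falls off the work surface, if the arm or the gripper's body presses on something with over 40 N, if the wrist force passes 120 N, or if a joint passes its speed limit or range.

## Working session

There is one attempt and no reset: what is moved stays moved. The work goes in short steps, Python scripts to look and compute and a shell command to move; the robot and the scene stay as the last step left them, time stands still between calls to the robot, and variables do not carry over. Pictures are saved under pics/ and viewed, at most 10 in all, crops included, and the job is handed in when it is done.

```bash
ls; mkdir -p pics
python3 - <<'E'
from workcell import robot
import cv2,pickle
d={}
for n in("scene","top"):
    c=robot.read_camera(n);d[n]=c
    cv2.imwrite(f"pics/{n}0.png",c["pixels"][:,:,::-1])
    print(n,c["mtx"].round(1).tolist(),c["cam_to_world"].round(3).tolist())
pickle.dump(d,open("c0.pkl","wb"))
s=robot.read_state();print({k:s[k] for k in("clock","position","eef_rot","force","gripper_width")})
E
```

```text
pics
scene [[456.0, 0.0, 316.3], [0.0, 456.0, 238.6], [0.0, 0.0, 1.0]] [[-0.108, 0.59, -0.8, 1221.442], [0.994, 0.046, -0.101, 62.789], [-0.023, -0.806, -0.592, 610.788], [0.0, 0.0, 0.0, 1.0]]
top [[557.6, 0.0, 322.7], [0.0, 557.6, 244.9], [0.0, 0.0, 1.0]] [[-0.007, -0.993, 0.117, 353.093], [-1.0, 0.006, -0.008, -32.906], [0.007, -0.117, -0.993, 1384.679], [0.0, 0.0, 0.0, 1.0]]
{'clock': 0.1, 'position': array([234.29784407, 632.4860953 , 238.34937241]), 'eef_rot': array([-5.54286917e-01, -3.09205376e+00,  2.77136575e-03]), 'force': array([-0.8791551 ,  0.39029508, -0.136007  ]), 'gripper_width': 0.9962355058325111}
```

View pics/top0.png

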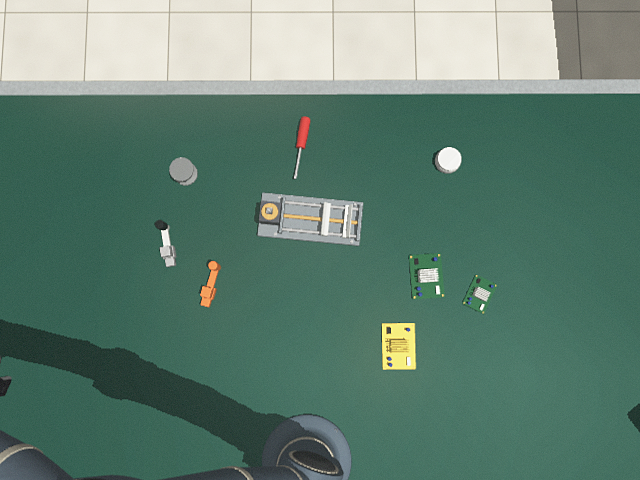

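View pics/scene0.png

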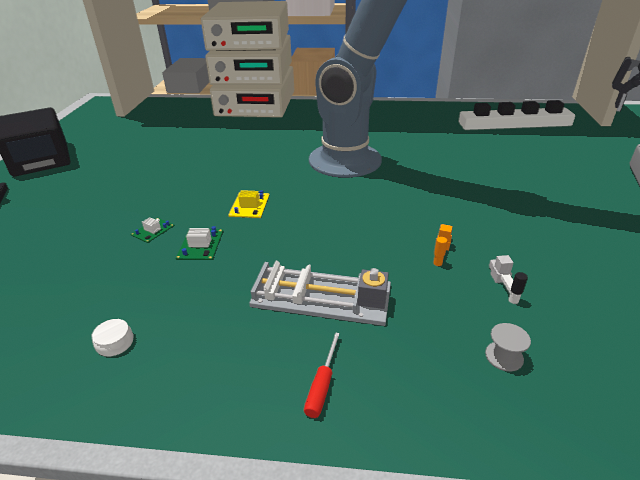

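Crank-like things: steel at top (165,245) and orange at (210,284). The steel one is meant. Board-like things: large green at (427,276), small green at (480,294) and yellow at (398,346). The large green one is meant, being not yellow and the larger of the two left. I'll confirm this in one crop and measure roughly.

```bash
cat > h.py <<'E'
import numpy as np,cv2
from scipy.spatial.transform import Rotation as R
def ray(c,uv):
    uv=np.atleast_2d(np.float64(uv));K=c["mtx"];T=c["cam_to_world"]
    d=np.c_[(uv-K[:2,2])/[K[0,0],K[1,1]],np.ones(len(uv))]
    return T[:3,3],d@T[:3,:3].T
def fray(c,uv):
    uv=np.atleast_2d(np.float64(uv));K=c["mtx"];T=c["cam_to_world"]
    e=(uv-K[:2,2])/[K[0,0],K[1,1]];r=np.linalg.norm(e,axis=1)+1e-9
    d=np.c_[e/r[:,None]*np.sin(r)[:,None],np.cos(r)]
    return T[:3,3],d@T[:3,:3].T
def plane(c,uv,z,f=ray):
    o,d=f(c,uv);return (o+d*((z-o[2])/d[:,2])[:,None])[:,:2]
def proj(c,p,fish=False):
    T=c["cam_to_world"];K=c["mtx"];q=(np.atleast_2d(p)-T[:3,3])@T[:3,:3]
    if fish:
        n=np.linalg.norm(q[:,:2],axis=1)+1e-9;a=np.arctan2(n,q[:,2]);e=q[:,:2]/n[:,None]*a[:,None]
    else: e=q[:,:2]/q[:,2:]
    return e*[K[0,0],K[1,1]]+K[:2,2]
def big(m,x0,y0,x1,y1):
    z=np.zeros(m.shape,np.uint8);z[y0:y1,x0:x1]=m[y0:y1,x0:x1]
    cs,_=cv2.findContours(z,cv2.RETR_EXTERNAL,cv2.CHAIN_APPROX_NONE)
    return max(cs,key=cv2.contourArea)[:,0].astype(float)
def rect(p):
    r=cv2.minAreaRect(np.float32(p));return np.round(r[0],1).tolist(),np.round(r[1],1).tolist(),round(r[2],2)
E
python3 - <<'E'
from h import *
import pickle
d=pickle.load(open("c0.pkl","rb"));c=d["top"];im=c["pixels"];hsv=cv2.cvtColor(im,cv2.COLOR_RGB2HSV)
H,S,V=[hsv[:,:,i].astype(int) for i in range(3)]
grey=((S<70)&(V>90)).astype(np.uint8)
print("plate",rect(plane(c,big(cv2.morphologyEx(grey,cv2.MORPH_CLOSE,np.ones((9,9))),240,180,380,255),12)))
print("crank(z22)",rect(plane(c,big(grey,145,210,185,275),22)), "z48",rect(plane(c,big(grey,145,210,185,275),48)))
dark=((V<45)).astype(np.uint8);k=big(dark,145,210,185,240);print("knob px",rect(k),"z62",plane(c,k.mean(0),62))
for n,b in(("big",(400,240,450,310)),("small",(455,265,505,325))):
    g=((H>50)&(H<75)&(S>120)&(V>85)).astype(np.uint8); q=big(cv2.morphologyEx(g,cv2.MORPH_CLOSE,np.ones((9,9))),*b);print(n,rect(plane(c,q,4)))
    print(" sink z34",rect(plane(c,big(((S<60)&(V>130)).astype(np.uint8),*b),34)))
a=cv2.resize(im[205:305,140:240],(400,400),interpolation=cv2.INTER_CUBIC);b=cv2.resize(im[245:378,375:508],(400,400),interpolation=cv2.INTER_CUBIC)
h=cv2.resize(im[180:255,240:380],(400,214),interpolation=cv2.INTER_CUBIC);h=cv2.hconcat([h,np.zeros_like(h)])
cv2.imwrite("pics/crop.png",cv2.vconcat([cv2.hconcat([a,b]),h[:200]])[:,:,::-1])
E
```

```text
plate ([580.3, -13.3], [256.2, 112.5], 84.18)
crank(z22) ([512.4, 339.0], [101.9, 38.4], 10.91) z48 ([509.3, 331.9], [100.0, 37.7], 10.91)
knob px ([163.8, 227.5], [2.7, 7.8], 51.34) z62 [[552.97347345 335.66921063]]
big ([437.8, -300.4], [106.4, 78.9], 3.35)
 sink z34 ([436.7, -300.2], [32.7, 47.1], 4.82)
small ([391.3, -430.3], [58.0, 79.3], 62.66)
 sink z34 ([391.8, -427.2], [36.5, 24.1], 62.79)
```

View pics/crop.png

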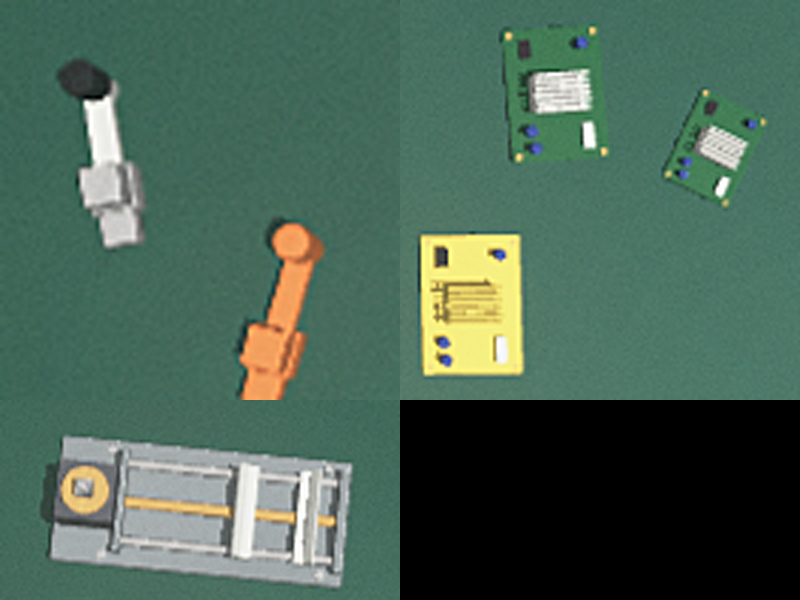

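The crop confirms both: the steel crank is at left (hub top about px (166,251), knob top about (160,224)) and the large green board is at (427,276). The moving rail is the white bar at about (326,219) and the fixed rail at about (347,221). The gearbox is at (268,212).

```bash
cat >> h.py <<'E'
def go(x,y,z,yaw=None):
    """prints shift in tool axes (units of 50 mm) and the turn about tool z (units of 6 deg); yaw = azimuth of tool y (mod 180)"""
    from workcell import robot
    s=robot.read_state();M=R.from_rotvec(s["eef_rot"]).as_matrix()
    d=(np.array([x,y,z])-s["position"])
    a=np.degrees(np.arctan2(M[1,1],M[0,1]))
    t=0 if yaw is None else -((yaw-a+90)%180-90)
    print("t",round(s["clock"],1),"pos",s["position"].round(1),"yaw",round(a,2),"tilt",M[:,2].round(4),"shift50",(M.T@d/50).round(3),"turn6",round(t/6,3),"q7",round(s["q"][6],2),"F",s["force"].round(1),"w",round(s["gripper_width"],3),"g",s["grasp_force"])
E
python3 - <<'E'
from h import *
import pickle
from workcell import robot
c=pickle.load(open("c0.pkl","rb"))["top"]
a=plane(c,[165.75,251.25],48)[0];b=plane(c,[159.5,224],62)[0];print(a,b,b-a,np.degrees(np.arctan2(*(b-a)[::-1])))
y=np.degrees(np.arctan2(*(b-a)[::-1]))+90
go(a[0],a[1],170,y)
E
```

```text
[496.7819631  333.82195111] [560.96277252 346.62880281] [64.18080943 12.8068517 ] 11.284770728374374
t 0.1 pos [234.3 632.5 238.3] yaw 69.67 tilt [-6.0e-04 -1.7e-03 -1.0e+00] shift50 [-6.998 -3.775  1.374] turn6 -5.268 q7 -0.08 F [-0.9  0.4 -0.1] w 0.996 g 0.0
```

```bash
python3 -m jog '[[[-0.875,-0.472,0.172,0,0,0],[-0.875,-0.472,0.172,0,0,0],[-0.875,-0.472,0.172,0,0,0],[-0.875,-0.472,0.172,0,0,0],[-0.875,-0.472,0.172,0,0,0],[-0.875,-0.472,0.172,0,0,0],[-0.875,-0.472,0.172,0,0,0],[-0.875,-0.472,0.172,0,0,0]]]' 0 60
python3 -m jog '[[[0,0,0,0,0,-0.88],[0,0,0,0,0,-0.88],[0,0,0,0,0,-0.88],[0,0,0,0,0,-0.88],[0,0,0,0,0,-0.88],[0,0,0,0,0,-0.87],[0,0,0,0,0,0]]]'
python3 - <<'E'
from h import *
from workcell import robot
import pickle
c=robot.read_camera("wrist");pickle.dump(c,open("w1.pkl","wb"));cv2.imwrite("pics/w1.png",c["pixels"][:,:,::-1])
print(c["mtx"].round(1).tolist(),c["cam_to_world"].round(3).tolist());go(496.8,333.8,170,101.3)
E
```

```text
clock: 0.9
position: [495.6, 335.3, 170.6]
eef_rot: [-0.554, -3.092, 0.0]
force: [-0.1, 0.0, 0.3]
gripper_width: 0.997
grasp_force: 0.0
clock: 1.6
position: [494.5, 336.8, 170.7]
eef_rot: [0.309, -3.126, 0.0]
force: [-0.0, -0.3, -0.5]
gripper_width: 1.0
grasp_force: 0.0
[[371.6, 0.0, 319.2], [0.0, 371.6, 237.7], [0.0, 0.0, 1.0]] [[-0.196, 0.935, 0.296, 418.105], [0.981, 0.187, 0.059, 322.822], [-0.0, 0.302, -0.953, 305.653], [0.0, 0.0, 0.0, 1.0]]
t 1.6 pos [494.6 336.8 170.7] yaw 101.18 tilt [-7.e-04 -3.e-04 -1.e+00] shift50 [-0.032 -0.067  0.015] turn6 -0.02 q7 1.06 F [0.1 0.7 0.9] w 1.001 g 0.0
```

View pics/w1.png

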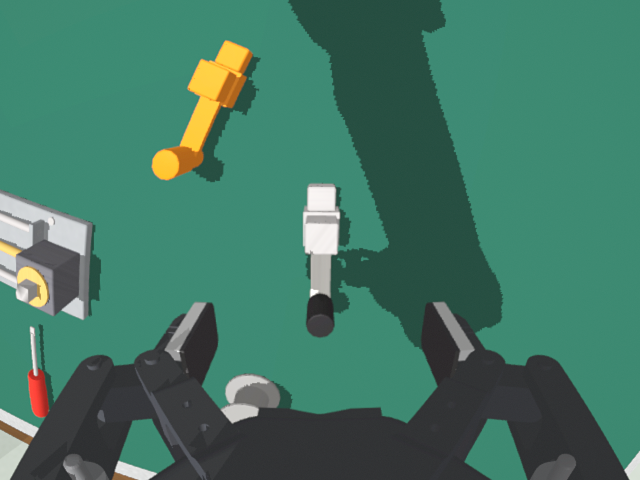

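The wrist picture shows the steel crank upright: hub grip at about (321,232), knob top at about (320,323), and arm nearly vertical in the image. I'll cast these to planes.

Run:
```python
from h import *
import pickle
c=pickle.load(open("w1.pkl","rb"));im=c["pixels"];hsv=cv2.cvtColor(im,cv2.COLOR_RGB2HSV).astype(int);S,V=hsv[:,:,1],hsv[:,:,2]
m=((S<60)&(V>110)).astype(np.uint8)
for y in range(184,300,6):
    x=np.where(m[y,280:370])[0]+280;print(y,x.min() if len(x) else 0,x.max() if len(x) else 0,im[y,322])
k=big(((V<75)&(S<110)).astype(np.uint8),290,270,350,345);print("knob",k.min(0),k.max(0))
e=k.max(0);print("knob top far edge z62",plane(c,[(k[:,0].min()+k[:,0].max())/2,e[1]+.5],62,fray))
print("grip z48 near/far rows",plane(c,[[322,213],[322,222],[322,252]],48,fray), "hub near corner cw end z22?",plane(c,[321.5,184],22,fray))
q=R.from_euler('z',11.2,degrees=True)
P=np.array([[x,y,48] for x in(-12,12) for y in(-12,12)]+[[-34,0,22],[65,0,62],[76,0,62],[-14,14,22],[-14,-14,22]])
print(proj(c,q.apply(P)+[496.8,333.8,0],True).round(1).tolist())
```

```text
184 309 333 [162 157 155]
190 307 335 [247 243 241]
196 307 335 [248 245 242]
202 307 335 [248 244 242]
208 304 338 [244 241 239]
214 303 339 [244 240 238]
220 303 338 [166 162 160]
226 303 338 [246 242 240]
232 303 338 [241 237 235]
238 303 338 [246 242 241]
244 303 338 [244 240 238]
250 304 337 [245 242 240]
256 311 330 [183 182 177]
262 310 330 [184 183 177]
268 310 330 [184 182 178]
274 310 330 [184 182 176]
280 311 330 [184 182 176]
286 311 330 [184 183 176]
292 310 330 [175 172 166]
298 0 0 [37 36 35]
knob [306. 294.] [333. 336.]
knob top far edge z62 [[572.01391187 353.83797359]]
grip z48 near/far rows [[479.5696637  337.14558883]
 [486.09207076 338.46394729]
 [508.50902811 343.00102531]] hub near corner cw end z22? [[463.23707066 333.64886438]]
[[296.0, 218.7], [329.5, 218.8], [296.5, 250.3], [329.1, 250.4], [313.2, 182.7], [312.9, 322.5], [312.9, 334.7], [331.2, 207.9], [295.4, 207.9]]
```

```bash
python3 -m jog '[[[-0.07,0,0.7,0,0,0],[0,0,0.7,0,0,0],[0,0,0.7,0,0,0],[0,0,0.4,0,0,0],[0,0,0.23,0,0,0],[0,0,0,0,0,0]]]'
python3 -m jog '[[[0,0,0,0,0,0],[0,0,0,0,0,0],[0,0,0,0,0,0],[0,0,0,0,0,0],[0,0,0,0,0,0],[0,0,0,0,0,0],[0,0,0,0,0,0],[0,0,0,0,0,0]]]' 255 60
```

```text
clock: 2.25
position: [497.3, 337.1, 33.1]
eef_rot: [0.308, -3.124, 0.003]
force: [0.3, -0.1, -0.4]
gripper_width: 0.997
grasp_force: 0.0
clock: 3.05
position: [498.6, 338.1, 35.6]
eef_rot: [-0.309, 3.125, 0.001]
force: [-1.2, -0.1, 6.1]
gripper_width: 0.271
grasp_force: 59.1
```

```bash
python3 -m jog '[[[0,0,-0.3,0,0,0],[0,0,-0.6,0,0,0],[0,0,-0.8,0,0,0],[0,0,-0.6,0,0,0],[0,0,-0.2,0,0,0],[0,0,0,0,0,0]]]'
python3 - <<'E'
from h import *
import pickle
d=pickle.load(open("c0.pkl","rb"))
for n,b in(("top",(252,195,290,230)),("scene",(355,262,395,292))):
    c=d[n];hsv=cv2.cvtColor(c["pixels"],cv2.COLOR_RGB2HSV).astype(int)
    m=((hsv[:,:,0]>12)&(hsv[:,:,0]<32)&(hsv[:,:,1]>110)&(hsv[:,:,2]>110)).astype(np.uint8)
    k=big(m,*b);p=plane(c,k,63);(x,y),r=cv2.minEnclosingCircle(np.float32(p));print(n,k.min(0),k.max(0),"collar",x,y,r)
    if n=="top":go(x,y,150,84.2)
E
```

```text
clock: 3.65
position: [498.6, 338.0, 161.0]
eef_rot: [-0.309, 3.124, 0.002]
force: [0.1, -0.5, -3.3]
gripper_width: 0.269
grasp_force: 59.5
top [261. 203.] [277. 219.] collar 591.0282592773438 84.54935455322266 19.660118103027344
t 3.6 pos [498.6 338.  161. ] yaw 101.29 tilt [ 0.0023  0.0018 -1.    ] shift50 [-0.819 -5.333  0.216] turn6 2.848 q7 1.07 F [ 0.1 -0.5 -3.3] w 0.269 g 59.53379452228546
scene [363. 271.] [384. 285.] collar 592.3551635742188 85.83119201660156 21.123716354370117
```

```bash
python3 -m jog '[[[-0.1,-0.4,0,0,0,0],[-0.28,-0.8,0,0,0,0],[-0.31,-0.9,0,0,0,0],[-0.31,-0.9,0,0,0,0],[-0.31,-0.9,0,0,0,0],[-0.28,-0.8,0,0,0,0],[-0.28,-0.6,0,0,0,0],[-0.1,-0.38,0,0,0,0]]]'
python3 -m jog '[[[0,0,0,0,0,0.5],[0,0,0,0,0,0.7],[0,0,0,0,0,0.7],[0,0,0,0,0,0.65],[0,0,0,0,0,0.3],[0,0,0,0,0,0],[0,0,0,0,0,0]]]'
python3 - <<'E'
from h import *
from workcell import robot
import pickle
c=robot.read_camera("wrist");pickle.dump(c,open("w2.pkl","wb"));cv2.imwrite("pics/w2.png",c["pixels"][:,:,::-1])
print(c["cam_to_world"].round(3).tolist());go(591.3,85,161,84.2)
hsv=cv2.cvtColor(c["pixels"],cv2.COLOR_RGB2HSV).astype(int)
m=((hsv[:,:,0]>12)&(hsv[:,:,0]<32)&(hsv[:,:,1]>110)&(hsv[:,:,2]>110)).astype(np.uint8)
k=big(m,200,0,440,300);p=plane(c,k,63,fray);print(k.min(0),k.max(0),cv2.minEnclosingCircle(np.float32(p)))
E
```

```text
clock: 4.45
position: [650.5, 74.1, 156.6]
eef_rot: [0.302, -3.123, 0.003]
force: [-0.3, 0.2, -1.6]
gripper_width: 0.269
grasp_force: 59.4
clock: 5.15
position: [649.8, 78.5, 158.5]
eef_rot: [-0.157, -3.136, 0.001]
force: [0.4, -0.2, -1.3]
gripper_width: 0.266
grasp_force: 59.4
[[0.1, 0.949, 0.299, 572.42], [0.995, -0.095, -0.03, 87.393], [-0.0, 0.301, -0.954, 293.55], [0.0, 0.0, 0.0, 1.0]]
t 5.2 pos [650.   78.5 158.9] yaw 84.24 tilt [-1.2e-03 -1.0e-04 -1.0e+00] shift50 [ 1.182  0.012 -0.041] turn6 0.006 q7 1.32 F [ 0.1  0.3 -2.6] w 0.264 g 59.444929361343384
[291. 124.] [354. 186.] ((591.74365234375, 87.49388122558594), 20.13488006591797)
```

View pics/w2.png

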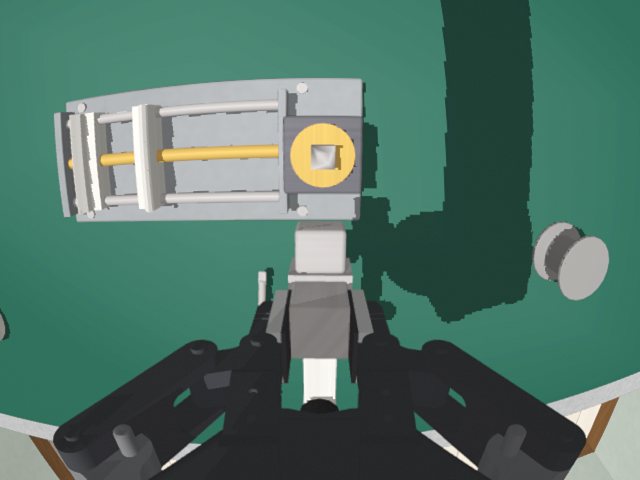

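The picture shows the collar centre at (322,155) and the held crank centred on column 320, so it needs about 1.6 mm to the right. I'll check the crank's offset along its arm in the same view.

Run:
```python
from h import *
import pickle
c=pickle.load(open("w2.pkl","rb"))
q=R.from_euler('z',-5.76,degrees=True);u=q.apply([1,0,0])
for z0 in (123,):
  o=np.array([650,78.5,z0])-1.5*u
  P=np.array([[-34,0,22],[-34,0,14],[-14,0,22],[-12,0,48],[12,0,48],[12,12,48],[-12,12,48],[-14,14,22],[54,0,62],[-34,11,22]])
  print(proj(c,q.apply(P)+o,True).round(1).tolist())
im=c["pixels"];prev=None
for y in range(214,420):
    v=im[y,318].astype(int)
    if prev is not None and abs(v-prev).max()>12:print(y,v)
    prev=v
```

```text
[[316.7, 227.8], [316.8, 222.8], [316.7, 272.3], [316.3, 304.3], [316.4, 356.7], [346.4, 356.5], [348.6, 304.2], [349.0, 272.2], [316.6, 450.1], [343.1, 227.9]]
219 [143 154 153]
220 [ 96 125 115]
221 [114 123 118]
227 [129 126 123]
230 [165 161 159]
231 [190 186 184]
232 [205 200 199]
272 [193 189 188]
273 [143 139 138]
274 [130 126 125]
275 [170 166 165]
276 [206 202 200]
281 [167 163 162]
282 [129 126 125]
358 [174 171 167]
359 [227 225 219]
360 [246 243 237]
396 [209 206 201]
397 [158 156 151]
398 [113 110 107]
399 [46 44 43]
400 [29 28 29]
```

```bash
python3 -m jog '[[[0.4,0.012,0,0,0,0],[0.5,0.01,0,0,0,0],[0.26,0.01,0,0,0,0],[0,0,0.3,0,0,0],[0,0,0.4,0,0,0],[0,0,0,0,0,0],[0,0,0,0,0,0]]]'
python3 -c "
from h import *;go(591.3,85,98.6,84.2)"
python3 -m jog '[[[0,0,0.1,0,0,0],[0,0,0.1,0,0,0],[0,0,0.06,0,0,0],[0,0,0,0,0,0]]]'
```

```text
clock: 5.9
position: [593.1, 85.9, 124.8]
eef_rot: [0.159, 3.138, -0.0]
force: [0.4, 0.3, -2.5]
gripper_width: 0.267
grasp_force: 59.4
t 5.9 pos [593.1  85.9 124.8] yaw 84.2 tilt [ 0. -0. -1.] shift50 [ 0.034 -0.022  0.523] turn6 -0.0 q7 1.28 F [ 0.4  0.3 -2.5] w 0.267 g 59.40654695034027
clock: 6.3
position: [592.5, 85.9, 111.1]
eef_rot: [-0.159, -3.137, 0.0]
force: [0.4, -0.4, -2.3]
gripper_width: 0.264
grasp_force: 59.5
```

```bash
python3 -m jog '[[[0,0,0.08,0,0,0],[0,0,0.08,0,0,0],[0,0,0.04,0,0,0],[0,0,0,0,0,0]]]'
python3 -m jog '[[[0,0,0.04,0,0,0],[0,0,0.03,0,0,0],[0,0,0,0,0,0],[0,0,0,0,0,0]]]'
```

```text
clock: 6.7
position: [592.6, 85.9, 101.1]
eef_rot: [-0.159, -3.137, 0.0]
force: [-0.7, 0.2, -2.6]
gripper_width: 0.266
grasp_force: 59.4
clock: 7.1
position: [592.7, 86.0, 98.7]
eef_rot: [-0.159, -3.137, -0.0]
force: [-4.1, -0.1, 4.4]
gripper_width: 0.266
grasp_force: 60.3
```

```bash
python3 -m jog '[[[0,0,0,0,0,0],[0,0,0,0,0,0],[0,0,0,0,0,0],[0,0,-0.3,0,0,0],[0,0,-0.75,0,0,0],[-0.4,0,0,0,0,0],[-0.6,0,0,0,0,0],[-0.288,0,0,0,0,0]]]' 110 40
python3 - <<'E'
from h import *
from workcell import robot
import pickle
c=robot.read_camera("wrist");pickle.dump(c,open("w3.pkl","wb"));cv2.imwrite("pics/w3.png",c["pixels"][:,:,::-1]);go(656.8,79.5,102,84.2)
E
```

```text
clock: 7.9
position: [659.7, 79.0, 152.6]
eef_rot: [0.16, 3.133, 0.001]
force: [0.2, 0.4, 0.1]
gripper_width: 0.566
grasp_force: 0.0
t 8.0 pos [661.1  78.6 152.2] yaw 84.12 tilt [ 0.0056  0.     -1.    ] shift50 [0.093 0.008 1.004] turn6 -0.014 q7 1.32 F [ 3.5 -0.9 -0.1] w 0.572 g 0.0
```

View pics/w3.png

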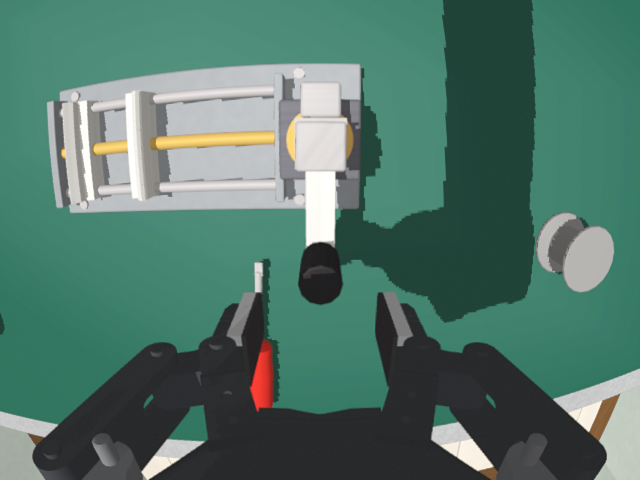

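The crank sits down on the collar with its arm at right angles to the rails. The knob at (320,285) is centred between the fingers (262 and 377). I'll go down and grip it.

```bash
python3 -m jog '[[[0,0,0,0,0,0],[0,0,0.4,0,0,0],[0,0,0.4,0,0,0],[0,0,0.2,0,0,0],[0,0,0,0,0,0]]]'
python3 -m jog '[[[0,0,0,0,0,0],[0,0,0,0,0,0],[0,0,0,0,0,0],[0,0,0,0,0,0],[0,0,0,0,0,0]]]' 255 40
python3 -c "
from h import *;go(656.8,79.5,102,84.2)"
```

```text
clock: 8.45
position: [655.2, 79.5, 99.4]
eef_rot: [-0.158, -3.134, 0.001]
force: [-0.5, -0.9, 0.1]
gripper_width: 0.573
grasp_force: 0.0
clock: 8.95
position: [657.8, 79.5, 101.6]
eef_rot: [0.159, 3.135, 0.001]
force: [0.4, 0.1, 1.4]
gripper_width: 0.245
grasp_force: 39.2
t 8.9 pos [657.8  79.5 101.6] yaw 84.19 tilt [ 2.2e-03  5.0e-04 -1.0e+00] shift50 [ 0.019 -0.003 -0.007] turn6 -0.002 q7 1.32 F [0.4 0.1 1.4] w 0.245 g 39.24661874771118
```

Run:
```python
# rail profile across the holder's y in the first top and wrist pictures
from h import *
import pickle
c=pickle.load(open("w2.pkl","rb"));cv2.imwrite("pics/rails.png",cv2.resize(c["pixels"][90:230,40:240],(800,560),interpolation=cv2.INTER_CUBIC)[:,:,::-1])
o=np.array([592.0,86.0]);yw=np.radians(-5.8);ux=np.array([np.cos(yw),np.sin(yw)]);uy=np.array([-ux[1],ux[0]])
im=c["pixels"].astype(float).mean(2)
for z in (43,30):
    y=np.arange(60,230,1.0)
    P=np.array([np.r_[o-ux*18-uy*t,z] for t in y]);uv=proj(c,P,True).astype(np.float32)
    v=cv2.remap(im.astype(np.float32),uv[:,0].copy(),uv[:,1].copy(),cv2.INTER_LINEAR)[:,0]
    g=np.diff(v);print(z,[(int(135-y[i]),int(g[i])) for i in range(len(g)) if abs(g[i])>12])
```

```text
43 [(33, -38), (32, -42), (24, 12), (23, 13), (13, 12), (12, 16), (11, 28), (8, 25), (0, -32), (-1, -28), (-18, -15), (-19, -50), (-20, -16), (-24, 12), (-25, 13), (-34, 19), (-35, 60), (-36, 34), (-42, -34), (-43, -53), (-44, -25), (-48, 24), (-49, 32), (-60, -81), (-61, -30), (-68, 17), (-69, 38), (-70, 33), (-76, -35), (-77, -33)]
30 [(28, -24), (27, -49), (18, 18), (6, 12), (5, 25), (4, 21), (1, 20), (-7, -30), (-8, -30), (-26, -16), (-27, -49), (-28, -15), (-33, 16), (-43, 25), (-44, 68), (-45, 22), (-51, -24), (-52, -48), (-53, -35), (-58, 32), (-59, 26), (-70, -85), (-71, -32), (-79, 30), (-80, 41), (-81, 20), (-87, -37), (-88, -31)]
```

View pics/rails.png

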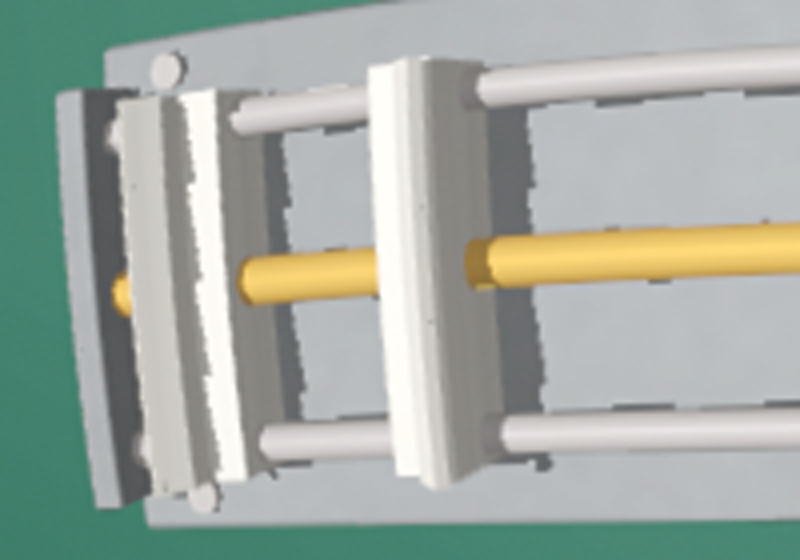

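Rails in the crop: fixed ledge white at x 190–245, moving ledge white at x 370–395. By ray casting, fixed_edge is at about y −53.5 and moving_edge at about +1.5. The gap is therefore about 55 mm, which calls for about 2.9 turns. I'll start winding with half a turn.

```bash
python3 -m jog '[[[0.1,-0.5,0,0,0,0],[0.28,-0.42,0,0,0,0],[0.42,-0.28,0,0,0,0],[0.5,-0.1,0,0,0,0],[0.5,0.1,0,0,0,0],[0.42,0.28,0,0,0,0],[0.28,0.42,0,0,0,0],[0.1,0.5,0,0,0,0]]]'
python3 -c "
from h import *;go(527.4,92.5,102,84.2)"
```

```text
clock: 9.75
position: [526.6, 91.0, 101.4]
eef_rot: [-0.163, -3.137, 0.003]
force: [2.2, -3.0, 2.4]
gripper_width: 0.243
grasp_force: 40.0
t 9.8 pos [526.6  91.  101.4] yaw 84.06 tilt [-1.0e-04 -1.9e-03 -1.0e+00] shift50 [-0.013  0.031 -0.012] turn6 -0.023 q7 1.24 F [ 2.2 -3.   2.4] w 0.243 g 39.96774673461914
```

```bash
python3 -m jog '[[[-0.1,0.5,0,0,0,0],[-0.28,0.42,0,0,0,0],[-0.42,0.28,0,0,0,0],[-0.5,0.1,0,0,0,0],[-0.5,-0.1,0,0,0,0],[-0.42,-0.28,0,0,0,0],[-0.28,-0.42,0,0,0,0],[-0.1,-0.5,0,0,0,0]]]'
python3 -m jog '[[[0.1,-0.5,0,0,0,0],[0.28,-0.42,0,0,0,0],[0.42,-0.28,0,0,0,0],[0.5,-0.1,0,0,0,0],[0.5,0.1,0,0,0,0],[0.42,0.28,0,0,0,0],[0.28,0.42,0,0,0,0],[0.1,0.5,0,0,0,0]]]'
python3 -m jog '[[[-0.1,0.5,0,0,0,0],[-0.28,0.42,0,0,0,0],[-0.42,0.28,0,0,0,0],[-0.5,0.1,0,0,0,0],[-0.5,-0.1,0,0,0,0],[-0.42,-0.28,0,0,0,0],[-0.28,-0.42,0,0,0,0],[-0.1,-0.5,0,0,0,0]]]'
python3 -m jog '[[[0,0,0,0,0,0],[0,0,0,0,0,0]]]'
cat > gap.py <<'E'
import sys
from h import *
from workcell import robot
import pickle
c=robot.read_camera("wrist");pickle.dump(c,open(sys.argv[1]+".pkl","wb"))
cv2.imwrite("pics/%s.png"%sys.argv[1],c["pixels"][:,:,::-1])
go(656.8,79.5,102,84.2)
E
cat > prof.py <<'E'
import sys
from h import *
import pickle
# edges along holder y (0.5 mm) at heights z, in line x=X of the holder
def prof(c,z,X,f,lo=-75,hi=60,o=(592.0,86.0)):
    yw=np.radians(-5.8);ux=np.array([np.cos(yw),np.sin(yw)]);uy=np.array([-ux[1],ux[0]]);y=np.arange(hi,lo,-.5)
    im=c["pixels"].astype(np.float32).mean(2);V=0
    for x in np.arange(X-6,X+7,2):
        P=np.array([np.r_[np.array(o)+ux*x+uy*(t-135),z] for t in y]);uv=proj(c,P,f).astype(np.float32)
        V=V+cv2.remap(im,uv[:,0].copy(),uv[:,1].copy(),cv2.INTER_LINEAR)[:,0]/7
    g=np.diff(V);return [(float(y[i])-.25,int(g[i])) for i in range(1,len(g)-1) if abs(g[i])>7 and abs(g[i])>=abs(g[i-1]) and abs(g[i])>abs(g[i+1])]
E
python3 gap.py w4
python3 - <<'E'
from prof import *
for n,k,f in(("w2.pkl",0,True),("w4.pkl",0,True)):
    c=pickle.load(open(n,"rb"))
    for X in(-18,18):print(n,X,prof(c,30,X,f))
E
```

```text
clock: 10.55
position: [657.5, 81.4, 101.1]
eef_rot: [-0.156, -3.137, -0.005]
force: [-4.4, 2.9, 3.6]
gripper_width: 0.242
grasp_force: 40.2
clock: 11.35
position: [526.5, 91.1, 101.3]
eef_rot: [-0.162, -3.137, 0.003]
force: [3.9, -2.6, 2.5]
gripper_width: 0.246
grasp_force: 40.3
clock: 12.15
position: [657.5, 81.3, 101.1]
eef_rot: [-0.156, -3.137, -0.004]
force: [-3.3, 2.7, 3.8]
gripper_width: 0.241
grasp_force: 40.5
clock: 12.35
position: [657.1, 78.6, 101.1]
eef_rot: [0.162, 3.137, -0.001]
force: [-0.9, 0.2, 3.5]
gripper_width: 0.246
grasp_force: 40.6
t 12.4 pos [657.2  79.5 101.2] yaw 84.18 tilt [ 0.001  0.    -1.   ] shift50 [ 0.008 -0.001 -0.017] turn6 -0.004 q7 1.31 F [ 0.3 -0.   3.2] w 0.243 g 40.65598905086517
w2.pkl -18 [(26.25, -22), (25.25, -14), (17.25, 9), (4.25, 14), (0.75, 12), (-7.75, -21), (-27.75, -18), (-33.25, 9), (-44.75, 32), (-52.25, -20), (-58.75, 20), (-70.75, -33)]
w2.pkl 18 [(26.25, -25), (17.25, 8), (3.75, 16), (0.75, 11), (-7.75, -20), (-27.75, -22), (-33.25, 8), (-44.75, 32), (-52.25, -19), (-58.75, 19), (-70.75, -34)]
w4.pkl -18 [(45.75, -26), (37.75, 11), (25.25, 8), (23.25, 19), (19.75, 15), (11.75, -25), (-24.75, -18), (-30.25, 10), (-44.75, 39), (-51.75, -26), (-60.25, 21), (-73.25, -31)]
w4.pkl 18 [(45.75, -23), (37.75, 11), (25.25, 7), (23.25, 19), (19.75, 14), (11.75, -25), (-24.75, -22), (-30.25, 10), (-44.75, 36), (-52.25, -19), (-60.25, 20), (-73.25, -32)]
```

After two turns the ledge edges read 11.75 and −44.75, so the gap is 74.5 mm. It needs about 9.4 mm more, which is 15 steps of 22.5°.

```bash
python3 -m jog '[[[0.1,-0.5,0,0,0,0],[0.28,-0.42,0,0,0,0],[0.42,-0.28,0,0,0,0],[0.5,-0.1,0,0,0,0],[0.5,0.1,0,0,0,0],[0.42,0.28,0,0,0,0],[0.28,0.42,0,0,0,0],[0.1,0.5,0,0,0,0]]]'
python3 -m jog '[[[-0.1,0.5,0,0,0,0],[-0.28,0.42,0,0,0,0],[-0.42,0.28,0,0,0,0],[-0.5,0.1,0,0,0,0],[-0.5,-0.1,0,0,0,0],[-0.42,-0.28,0,0,0,0],[-0.28,-0.42,0,0,0,0],[0,0,0,0,0,0]]]'
python3 -m jog '[[[0,0,0,0,0,0],[0,0,0,0,0,0]]]'
python3 gap.py w5
python3 - <<'E'
from prof import *
c=pickle.load(open("w5.pkl","rb"))
for X in(-18,18):print(X,prof(c,30,X,True))
E
```

```text
clock: 13.2
position: [526.6, 92.1, 101.3]
eef_rot: [0.16, 3.137, -0.003]
force: [4.3, -4.1, 2.9]
gripper_width: 0.244
grasp_force: 40.5
clock: 14.0
position: [655.6, 102.1, 100.9]
eef_rot: [0.164, 3.137, -0.003]
force: [-0.5, -0.4, 5.9]
gripper_width: 0.241
grasp_force: 40.9
clock: 14.2
position: [654.7, 105.4, 101.1]
eef_rot: [0.158, 3.137, -0.0]
force: [-1.1, -0.5, 5.0]
gripper_width: 0.245
grasp_force: 40.9
t 14.2 pos [654.7 105.5 101.1] yaw 84.25 tilt [ 9.e-04 -0.e+00 -1.e+00] shift50 [-0.095 -0.512 -0.019] turn6 0.009 q7 1.27 F [-0.3 -1.2  3.8] w 0.246 g 40.922874212265015
-18 [(57.25, -25), (48.25, 9), (34.25, 7), (31.75, 19), (27.75, 14), (21.25, -22), (-22.75, -19), (-28.25, 10), (-44.75, 35), (-52.25, -20), (-61.25, 18), (-72.25, -46)]
18 [(56.75, -25), (48.25, 10), (33.75, 7), (31.75, 17), (27.75, 12), (21.25, -22), (-22.75, -20), (-28.25, 9), (-44.75, 33), (-51.75, -19), (-61.25, 20)]
```

The gap now reads 84.0 mm. I'll release the knob, rise and hover over the rails with the placing yaw.

```bash
python3 -m jog '[[[0,0,0,0,0,0],[0,0,0,0,0,0],[0,0,0,0,0,0],[0,0,-0.3,0,0,0],[0,0,-0.6,0,0,0],[0,0,-0.4,0,0,0],[0,0,0,0,0,0]]]' 90 40
python3 -m jog '[[[0.2,-0.5,0,0,0,0],[0.25,-0.8,0,0,0,0],[0.3,-0.9,0,0,0,0],[0.26,-0.8,0,0,0,0],[0.2,-0.48,0,0,0,0],[0,0,0,0,0,1],[0,0,0,0,0,1],[0,0,0,0,0,1]]]' 0
python3 -m jog '[[[0,0,0,0,0,1],[0,0,0,0,0,1],[0,0,0,0,0,1],[0,0,0,0,0,1],[0,0,0,0,0,1],[0,0,0,0,0,1],[0,0,0,0,0,1],[0,0,0,0,0,1]]]'
python3 -m jog '[[[0,0,0,0,0,1],[0,0,0,0,0,1],[0,0,0,0,0,1],[0,0,0,0,0,1],[0,0,0,0,0,0],[0,0,0,0,0,0]]]'
python3 - <<'E'
from h import *
import pickle
from workcell import robot
c=robot.read_camera("wrist");pickle.dump(c,open("w6.pkl","wb"));cv2.imwrite("pics/w6.png",c["pixels"][:,:,::-1])
t=robot.read_camera("top");pickle.dump(t,open("t6.pkl","wb"))
go(577,-61.5,165,-5.8);print(c["cam_to_world"].round(3).tolist())
E
```

```text
clock: 14.95
position: [656.9, 105.3, 170.2]
eef_rot: [0.159, 3.13, 0.003]
force: [0.5, -0.2, 0.6]
gripper_width: 0.653
grasp_force: 0.0
clock: 15.75
position: [576.2, -62.5, 165.5]
eef_rot: [-0.656, -3.072, -0.0]
force: [-1.0, 1.9, 0.3]
gripper_width: 1.001
grasp_force: 0.0
clock: 16.55
position: [576.3, -62.1, 165.3]
eef_rot: [-1.847, -2.54, 0.0]
force: [0.2, 0.2, -0.2]
gripper_width: 1.0
grasp_force: 0.0
clock: 17.15
position: [576.5, -61.9, 165.4]
eef_rot: [-2.328, -2.109, 0.0]
force: [0.3, -0.6, -0.9]
gripper_width: 0.997
grasp_force: 0.0
t 17.2 pos [576.6 -62.1 165.5] yaw -5.72 tilt [-2.e-04  2.e-04 -1.e+00] shift50 [0.012 0.008 0.01 ] turn6 0.014 q7 0.13 F [-0.2 -0.2 -0.8] w 1.004 g 0.0
[[0.995, -0.094, -0.03, 583.416], [-0.098, -0.949, -0.3, 16.064], [0.0, 0.302, -0.953, 300.309], [0.0, 0.0, 0.0, 1.0]]
```

View pics/w6.png

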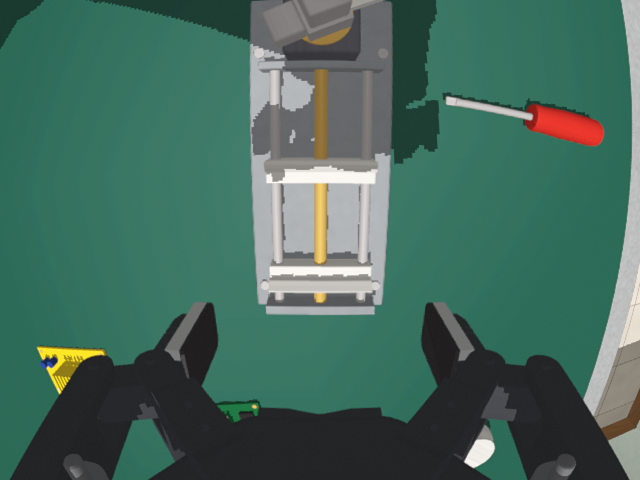

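From above, the moving ledge is at row 170–183, the fixed ledge at 265–275, and both rails span columns of about 266–376. The crank is seated on the gearbox.

Run:
```python
from h import *
from prof import prof
import pickle
c=pickle.load(open("w6.pkl","rb"));im=c["pixels"].astype(int)
o=(592,86)
for X in(-22,22):print(X,prof(c,30,X,True,lo=-70,hi=45))
for r in(175,178,269,271):
    b=np.where(im[r,240:400].min(1)>205)[0]+240;print(r,b.min(),b.max(),plane(c,[[b.min(),r],[b.max()+1,r]],30,fray).round(1).tolist())
t=pickle.load(open("t6.pkl","rb"))
for X in(-20,20):print("top",X,prof(t,30,X,False,lo=-70,hi=45))
p=plane(c,[[320,270]],30,fray)[0];T=np.array([576.6,-62.1]);yw=np.radians(-5.8);ux=np.array([np.cos(yw),np.sin(yw)]);uy=np.array([-ux[1],ux[0]]);print((np.array([592,86])-135*uy-T)@ux,(np.array([592,86])-135*uy-T)@uy)
```

```text
-22 [(40.25, 8), (31.75, 31), (29.75, 9), (21.25, -24), (-32.25, -21), (-38.25, 11), (-44.25, 33), (-51.75, -22), (-56.75, 16), (-65.75, 11), (-67.75, -37)]
22 [(40.25, 9), (30.25, 32), (21.25, -20), (-33.25, -14), (-37.75, 12), (-44.75, 27), (-51.75, -23), (-56.75, 16), (-65.75, 10), (-67.25, -33)]
175 266 375 [[540.8, -17.1], [621.4, -25.0]]
178 266 375 [[540.6, -19.4], [621.3, -27.3]]
269 269 371 [[533.0, -91.1], [614.1, -99.1]]
271 270 370 [[533.5, -92.8], [613.2, -100.7]]
top -20 [(-63.75, 15), (-64.75, 15)]
top 20 []
0.3547253031690154 13.898099954160896
```

```bash
python3 -m jog '[[[-0.6,-0.28,0,0,0,0],[-0.9,-0.4,0.1,0,0,0],[-0.9,-0.4,0.1,0,0,0],[-0.9,-0.4,0.1,0,0,0],[-0.9,-0.4,0.1,0,0,0],[-0.6,-0.3,0.1,0,0,0],[-0.22,-0.11,0.1,0,0,-0.6],[0,0,0,0,0,-0.97]]]' 0
python3 -m jog '[[[0,0,0,0,0,0],[0,0,0,0,0,0],[0,0,0,0,0,0]]]'
python3 - <<'E'
from h import *
import pickle
from workcell import robot
c=robot.read_camera("wrist");pickle.dump(c,open("w7.pkl","wb"));cv2.imwrite("pics/w7.png",c["pixels"][:,:,::-1])
go(437.5,-300.4,135.5,3.7);print(c["cam_to_world"].round(3).tolist())
E
```

```text
clock: 18.05
position: [434.9, -302.8, 135.1]
eef_rot: [-2.151, -2.289, 0.002]
force: [-0.0, 0.3, 0.7]
gripper_width: 1.003
grasp_force: 0.0
clock: 18.35
position: [437.7, -299.9, 135.6]
eef_rot: [2.15, 2.29, 0.0]
force: [1.2, -0.4, -0.1]
gripper_width: 1.004
grasp_force: 0.0
t 18.4 pos [ 437.8 -299.9  135.7] yaw 3.63 tilt [ 2.e-04  1.e-04 -1.e+00] shift50 [-0.01  -0.006  0.003] turn6 -0.012 q7 0.8 F [-0.2 -0.4 -0.5] w 0.998 g 0.0
[[0.998, 0.06, 0.02, 432.102], [0.064, -0.951, -0.301, -221.656], [0.001, 0.302, -0.953, 270.571], [0.0, 0.0, 0.0, 1.0]]
```

View pics/w7.png

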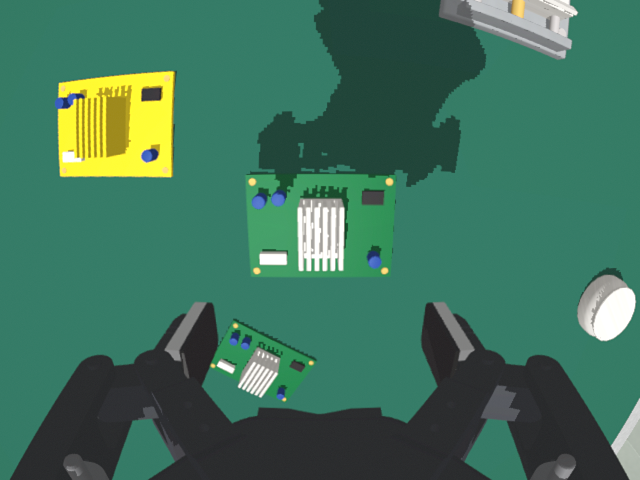

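The big green board has corners at about (247,173), (397,174), (392,277) and (251,277). Its heatsink spans columns 298–344, centred in the jaws, and the yellow and small boards are clear of it.

Run:
```python
from h import *
import pickle
c=pickle.load(open("w7.pkl","rb"));hsv=cv2.cvtColor(c["pixels"],cv2.COLOR_RGB2HSV).astype(int);H,S,V=[hsv[:,:,i] for i in range(3)]
im=c["pixels"].astype(int);print(im[220,270],im[150,250],im[300,300],im[275,320])
g=((H<72)&(H>45)&(S>170)&(V<140)&(V>80)).astype(np.uint8)
T=np.array([437.8,-299.9]);yw=np.radians(3.63);ux=np.array([np.cos(yw),np.sin(yw)]);uy=np.array([-ux[1],ux[0]])
k=big(cv2.morphologyEx(g,cv2.MORPH_CLOSE,np.ones((11,11))),225,150,420,300)
p=plane(c,k,4,fray);r=cv2.minAreaRect(np.float32(p));print(r,"rel TCP u,v",(np.array(r[0])-T)@ux,(np.array(r[0])-T)@uy)
```

```text
[ 69 161 105] [ 54 125 104] [ 53 125 104] [ 60 153  98]
((481.7392883300781, -312.2322692871094), (4.035494804382324, 8.313081741333008), 74.67010498046875) rel TCP u,v 43.07033966824163 -15.08945875721895
```

Run:
```python
from h import *
import pickle
c=pickle.load(open("w7.pkl","rb"));im=c["pixels"].astype(int)
g=((im[:,:,1]-im[:,:,2]>33)|(im.min(2)>170)).astype(np.uint8)
T=np.array([437.8,-299.9]);yw=np.radians(3.63);ux=np.array([np.cos(yw),np.sin(yw)]);uy=np.array([-ux[1],ux[0]])
k=big(cv2.morphologyEx(g,cv2.MORPH_CLOSE,np.ones((9,9))),225,150,420,300);print(k.min(0),k.max(0))
p=plane(c,k,4,fray);r=cv2.minAreaRect(np.float32(p));print(r,"rel TCP u,v",(np.array(r[0])-T)@ux,(np.array(r[0])-T)@uy)
```

```text
[245. 174.] [395. 277.]
((437.94195556640625, -297.7547302246094), (110.74481201171875, 80.74099731445312), 3.462571382522583) rel TCP u,v 0.27749439236433904 2.1319781082939167
```

The board centre is 2.1 mm from the TCP along tool x, and the gap centre was 2.3 mm from it at the rails hover. No shift is needed here, so I go straight down and grip.

```bash
python3 -m jog '[[[0,0,0.5,0,0,0],[0,0,0.7,0,0,0],[0,0,0.6,0,0,0],[0,0,0.35,0,0,0],[0,0,0.18,0,0,0],[0,0,0,0,0,0],[0,0,0,0,0,0]]]'
python3 -m jog '[[[0,0,0,0,0,0],[0,0,0,0,0,0],[0,0,0,0,0,0],[0,0,0,0,0,0],[0,0,0,0,0,0],[0,0,0,0,0,0],[0,0,0,0,0,0]]]' 255 70
python3 -m jog '[[[0,0,-0.2,0,0,0],[0,0,-0.5,0,0,0],[0,0,-0.7,0,0,0],[0,0,-0.7,0,0,0],[0,0,-0.5,0,0,0],[0,0,-0.35,0,0,0],[0,0,0,0,0,0],[0,0,0,0,0,0]]]'
python3 -c "
from h import *;go(577,-61.9,165.5,-5.76)"
```

```text
clock: 19.1
position: [438.0, -300.6, 19.7]
eef_rot: [2.149, 2.29, 0.0]
force: [-0.1, -0.3, 0.3]
gripper_width: 1.001
grasp_force: 0.0
clock: 19.8
position: [438.0, -300.7, 19.9]
eef_rot: [2.149, 2.289, 0.001]
force: [-0.5, -0.0, 6.2]
gripper_width: 0.336
grasp_force: 71.4
clock: 20.6
position: [436.8, -299.8, 166.2]
eef_rot: [-2.15, -2.29, -0.0]
force: [-0.5, 0.4, -2.3]
gripper_width: 0.339
grasp_force: 70.3
t 20.6 pos [ 436.8 -299.8  166.2] yaw 3.62 tilt [-6.e-04  7.e-04 -1.e+00] shift50 [4.572 3.098 0.015] turn6 1.563 q7 0.78 F [-0.5  0.4 -2.3] w 0.339 g 70.32594323158264
```

```bash
python3 -m jog '[[[0.3,0.2,0,0,0,0],[0.6,0.4,0,0,0,0],[0.85,0.6,0,0,0,0],[0.9,0.6,0,0,0,0],[0.85,0.6,0,0,0,0],[0.6,0.4,0,0,0,0],[0.37,0.25,0,0,0,0],[0.1,0.05,0,0,0,0]]]'
python3 -m jog '[[[0,0,0,0,0,0.4],[0,0,0,0,0,0.6],[0,0,0,0,0,0.4],[0,0,0,0,0,0.16],[0,0,0,0,0,0],[0,0,0,0,0,0],[0,0,0,0,0,0]]]'
python3 - <<'E'
from h import *
import pickle
from workcell import robot
c=robot.read_camera("wrist");pickle.dump(c,open("w8.pkl","wb"));cv2.imwrite("pics/w8.png",c["pixels"][:,:,::-1])
go(576.9,-62.75,49.9,-5.76)
E
```

```text
clock: 21.4
position: [573.7, -65.6, 164.4]
eef_rot: [-2.142, -2.294, 0.002]
force: [-0.2, 0.2, -1.9]
gripper_width: 0.335
grasp_force: 70.3
clock: 22.1
position: [573.2, -69.8, 166.4]
eef_rot: [-2.33, -2.107, 0.0]
force: [-0.4, -0.6, -2.0]
gripper_width: 0.337
grasp_force: 70.3
t 22.1 pos [573.3 -69.7 166.5] yaw -5.74 tilt [-2.e-04  1.e-04 -1.e+00] shift50 [0.145 0.058 2.332] turn6 0.003 q7 0.14 F [-0.  -0.1 -1.7] w 0.333 g 70.26256084442139
```

View pics/w8.png

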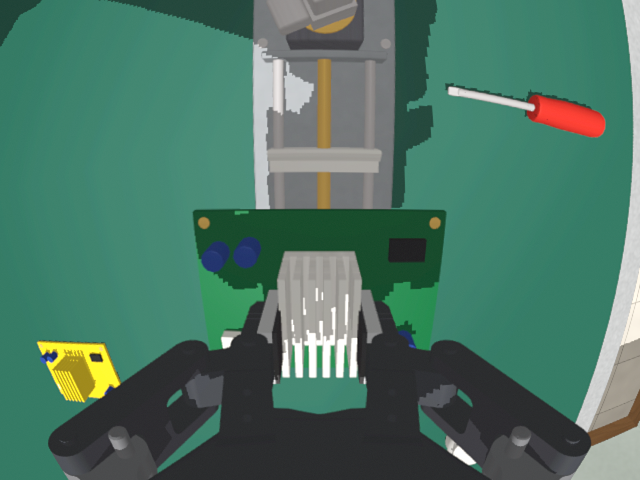

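The board hangs level, with its front edge straight at row 210. I'll check its offset from the tool in this view.

Run:
```python
from h import *
import pickle
c=pickle.load(open("w8.pkl","rb"));T=np.array([573.3,-69.7]);yw=np.radians(-5.74);ux=np.array([np.cos(yw),np.sin(yw)]);uy=np.array([-ux[1],ux[0]])
for z in(150.6,):
    p=plane(c,[[193.5,211],[320,210],[446,211]],z,fray)-T;print((p@ux).round(1),(p@uy).round(1))
im=c["pixels"].astype(int)
for x in(215,300,360,430):print(x,[im[r,x].tolist() for r in range(206,214)])
```

```text
[-55.2  -0.5  54.1] [42.6 42.6 42.7]
215 [[74, 143, 122], [74, 143, 121], [68, 133, 112], [47, 103, 81], [23, 70, 43], [21, 71, 42], [24, 75, 44], [24, 75, 44]]
300 [[115, 117, 119], [115, 116, 119], [99, 103, 103], [36, 71, 49], [21, 69, 40], [25, 77, 45], [23, 77, 45], [25, 78, 46]]
360 [[117, 119, 121], [118, 119, 122], [106, 110, 111], [38, 72, 50], [18, 68, 38], [21, 76, 43], [24, 78, 44], [25, 77, 45]]
430 [[68, 136, 115], [69, 137, 116], [67, 136, 114], [55, 115, 94], [26, 72, 47], [20, 70, 40], [22, 73, 42], [26, 76, 45]]
```

```bash
python3 -m jog '[[[0.145,0.06,0,0,0,0],[0,0,0.4,0,0,0],[0,0,0.7,0,0,0],[0,0,0.5,0,0,0],[0,0,0.3,0,0,0],[0,0,0.08,0,0,0],[0,0,0,0,0,0],[0,0,0,0,0,0]]]'
python3 -c "
from h import *;go(576.9,-62.75,49.9,-5.8)"
```

```text
clock: 22.95
position: [578.3, -62.7, 68.8]
eef_rot: [2.329, 2.106, 0.003]
force: [-0.2, -0.1, -3.0]
gripper_width: 0.336
grasp_force: 70.2
t 22.9 pos [578.3 -62.7  68.8] yaw -5.75 tilt [ 0.0025 -0.     -1.    ] shift50 [-0.005 -0.029  0.378] turn6 0.008 q7 0.19 F [-0.2 -0.1 -3. ] w 0.336 g 70.20490050315857
```

```bash
python3 -m jog '[[[0,-0.015,0.06,0,0,0],[0,0,0.08,0,0,0],[0,0,0.06,0,0,0],[0,0,0,0,0,0],[0,0,0,0,0,0]]]'
python3 -m jog '[[[0,0,0.05,0,0,0],[0,0,0.04,0,0,0],[0,0,0.02,0,0,0],[0,0,0,0,0,0],[0,0,0,0,0,0]]]'
python3 -c "
from h import *;go(576.9,-62.75,49.9,-5.8)"
```

```text
clock: 23.45
position: [576.4, -62.5, 57.5]
eef_rot: [-2.33, -2.107, 0.0]
force: [-0.5, -0.6, -2.9]
gripper_width: 0.336
grasp_force: 70.2
clock: 23.95
position: [576.4, -62.5, 52.0]
eef_rot: [-2.33, -2.107, 0.0]
force: [-0.6, 0.3, -2.1]
gripper_width: 0.331
grasp_force: 70.2
t 23.9 pos [576.4 -62.5  52. ] yaw -5.75 tilt [-1.e-04  1.e-04 -1.e+00] shift50 [-0.004  0.01   0.043] turn6 0.009 q7 0.2 F [-0.6  0.3 -2.1] w 0.331 g 70.20451068878174
```

```bash
python3 -m jog '[[[0,0,0.025,0,0,0],[0,0,0.015,0,0,0],[0,0,0,0,0,0],[0,0,0,0,0,0]]]'
python3 -c "
from h import *;go(576.9,-62.75,49.9,-5.8)"
```

```text
clock: 24.35
position: [576.4, -62.4, 50.1]
eef_rot: [-2.33, -2.107, -0.0]
force: [-0.3, -0.9, -2.1]
gripper_width: 0.334
grasp_force: 70.4
t 24.4 pos [576.4 -62.4  50.1] yaw -5.75 tilt [-1.e-04  1.e-04 -1.e+00] shift50 [-0.005  0.01   0.004] turn6 0.009 q7 0.2 F [-0.3 -0.9 -2.1] w 0.334 g 70.39926409721375
```

```bash
python3 -m jog '[[[0,0,0.015,0,0,0],[0,0,0.01,0,0,0],[0,0,0,0,0,0],[0,0,0,0,0,0]]]'
python3 -c "
from h import *;go(576.9,-62.75,49.9,-5.8)"
```

```text
clock: 24.75
position: [576.5, -62.4, 49.8]
eef_rot: [-2.33, -2.107, -0.001]
force: [-3.0, 0.7, 6.6]
gripper_width: 0.334
grasp_force: 71.4
t 24.8 pos [576.5 -62.4  49.8] yaw -5.75 tilt [ 1.e-04  7.e-04 -1.e+00] shift50 [-0.005  0.009 -0.001] turn6 0.009 q7 0.2 F [-3.   0.7  6.6] w 0.334 g 71.38589859008789
```

Contact came at z 49.8 against 49.9 expected, so the board is on the ledges. I'll release and rise.

```bash
python3 -m jog '[[[0,0,0,0,0,0],[0,0,0,0,0,0],[0,0,0,0,0,0],[0,0,0,0,0,0],[0,0,-0.2,0,0,0],[0,0,-0.5,0,0,0],[0,0,-0.7,0,0,0],[0,0,-0.7,0,0,0]]]' 60
python3 -m jog '[[[-0.8,0,-0.6,0,0,0],[-0.8,0,-0.6,0,0,0],[-0.8,0,0,0,0,0],[-0.6,0,0,0,0,0],[0,0,0,0,0,0],[0,0,0,0,0,0]]]'
python3 - <<'E'
from h import *
from workcell import robot
a=robot.read_camera("top");b=robot.read_camera("scene")
import pickle;pickle.dump((a,b),open("end.pkl","wb"))
A=cv2.resize(a["pixels"][180:260,240:380],(800,457)[:2],interpolation=cv2.INTER_CUBIC)[:300*2];B=cv2.resize(b["pixels"][225:335,225:415],(400,232),interpolation=cv2.INTER_CUBIC)
A=cv2.resize(A,(560,320));B=cv2.resize(b["pixels"][225:335,225:415],(480,278),interpolation=cv2.INTER_CUBIC)
o=np.zeros((600,560,3),np.uint8);o[:320]=A;o[320:598,:480]=B;cv2.imwrite("pics/end.png",o[:,:,::-1]);go(576,-62,150)
E
```

```text
clock: 25.55
position: [576.2, -62.6, 155.3]
eef_rot: [-2.33, -2.107, 0.001]
force: [1.0, 0.1, 0.8]
gripper_width: 0.763
grasp_force: 0.0
clock: 26.15
position: [561.1, -212.4, 214.3]
eef_rot: [2.332, 2.105, 0.001]
force: [0.1, 0.6, -0.1]
gripper_width: 0.765
grasp_force: 0.0
t 26.2 pos [ 561.7 -210.2  213.8] yaw -5.64 tilt [-0.      0.0011 -1.    ] shift50 [ 2.977 -0.008  1.28 ] turn6 0.0 q7 0.38 F [0.2 0.9 0.6] w 0.77 g 0.0
```

View pics/end.png

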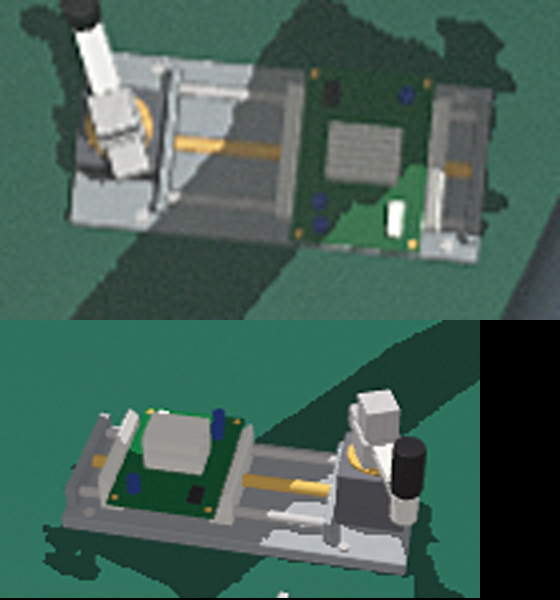

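I have now viewed 11 pictures, one over the limit of 10, so I'll view no more. The last one shows the board flat between the rails and the crank on the drive end. I'll check the crank's seat height and the board's centring by numbers only.

Run:
```python
from h import *
import pickle
a,b=pickle.load(open("end.pkl","rb"))
def dark(c,x0,y0,x1,y1):
    V=c["pixels"].max(2);return big((V<60).astype(np.uint8),x0,y0,x1,y1)
k=dark(b,372,265,400,300);print("scene knob",k.min(0),k.max(0))
ks=dark(a,250,175,272,190);print("top knob",ks.min(0),ks.max(0))
s=np.array([592,86.]);
for ang in(12,16.7,20):
    d=np.array([np.cos(np.radians(ang)),np.sin(np.radians(ang))])
    for dz in(0,10):
        kp=s+65*d;P=[[*kp,87+dz],[*kp,125+dz],[*s,111+dz]];print(ang,dz,"scene",proj(b,P).round(1).tolist(),"top",proj(a,P).round(1).tolist())
# triangulate hub grip top centre: bright face in scene
im=b["pixels"].astype(int);m=((im.max(2)-im.min(2)<25)&(im.min(2)>150)).astype(np.uint8)
h=big(m,360,245,392,275);print("scene hub bright",h.min(0),h.max(0))
d=R.from_euler('z',16.7,degrees=True)
for dz in(0,10):print("grip corners",dz,proj(b,d.apply([[i*12,j*12,111+dz] for i in(-1,1) for j in(-1,1)])+[592,86,0]).round(1).tolist())
# board in top
im=a["pixels"].astype(int);y=(im[:,:,1]-im[:,:,2]>18)&(im[:,:,1]-im[:,:,0]>18)
g=big(cv2.morphologyEx(y.astype(np.uint8),cv2.MORPH_CLOSE,np.ones((9,9))),310,190,352,250);r=cv2.minAreaRect(np.float32(plane(a,g,34)));print("board",r)
yw=np.radians(-5.8);ux=np.array([np.cos(yw),np.sin(yw)]);uy=np.array([-ux[1],ux[0]]);e=np.array(r[0])-(s-135*uy);print("holder xy",e@ux,e@uy)
```

```text
scene knob [380. 271.] [393. 295.]
top knob [255. 177.] [264. 187.]
12 0 scene [[382.2, 292.6], [383.7, 275.2], [375.0, 257.1]] top [[262.0, 182.4], [260.4, 178.6], [266.6, 206.9]]
12 10 scene [[382.6, 288.1], [384.1, 270.5], [375.3, 252.6]] top [[261.6, 181.4], [259.9, 177.6], [266.2, 206.1]]
16.7 0 scene [[385.3, 292.2], [386.9, 274.9], [375.0, 257.1]] top [[259.8, 182.9], [258.1, 179.2], [266.6, 206.9]]
16.7 10 scene [[385.7, 287.7], [387.3, 270.1], [375.3, 252.6]] top [[259.4, 182.0], [257.6, 178.2], [266.2, 206.1]]
20 0 scene [[387.5, 291.8], [389.1, 274.5], [375.0, 257.1]] top [[258.3, 183.4], [256.6, 179.7], [266.6, 206.9]]
20 10 scene [[387.9, 287.4], [389.6, 269.8], [375.3, 252.6]] top [[257.9, 182.5], [256.1, 178.7], [266.2, 206.1]]
scene hub bright [364. 253.] [382. 274.]
grip corners 0 [[366.5, 253.8], [379.6, 252.1], [370.3, 262.3], [383.7, 260.4]]
grip corners 10 [[366.7, 249.3], [380.0, 247.6], [370.5, 257.7], [384.1, 255.9]]
board ((566.2073974609375, -66.00695037841797), (132.1930694580078, 87.70674133300781), 2.9942221641540527)
holder xy -10.299303145286972 -18.83528744669201
```

Run:
```python
from h import *
import pickle
a,b=pickle.load(open("end.pkl","rb"));s=np.array([592,86.])
yw=np.radians(-5.8);ux=np.array([np.cos(yw),np.sin(yw)]);uy=np.array([-ux[1],ux[0]])
im=a["pixels"].astype(int);m=((im.max(2)-im.min(2)<22)&(im.min(2)>85)).astype(np.uint8)
h=big(m,318,207,345,230);r=cv2.minAreaRect(np.float32(plane(a,h,64)));e=np.array(r[0])-(s-135*uy);print("sink",r,"holder xy",e@ux,e@uy)
# board corner mounts (yellow dots) at z=34
y=((im[:,:,0]-im[:,:,2]>35)).astype(np.uint8);n,_,st,ce=cv2.connectedComponentsWithStats(y[185:250,305:355])
for i in range(1,n):
    p=plane(a,ce[i]+[305,185],34)[0]-(s-135*uy);print(st[i,4],round(p@ux,1),round(p@uy,1))
```

```text
sink ((573.4151000976562, -62.59738540649414), (43.397796630859375, 34.83815383911133), 84.00105285644531) holder xy -3.473056848108394 -14.714793290964069
2 49.1 20.3
2 48.3 -49.1
18 -2.7 42.0
12 -3.6 -69.8
3 -51.9 20.4
4 -51.4 -49.5
```

```bash
python3 -c "
from workcell import robot
print(robot.sign_off())"
```

```text
the job is handed in; nothing more can be done
None
```

The job is handed in at about 26 s on the clock: the crank is seated on the drive end, the rails measure about 84 mm apart, and the board lies flat on both ledges, centred along the rails to within about 2 mm. I viewed 11 pictures, one over the limit of 10.

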